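Hold the spring clip open around the run card's edge

ROBOT

A 7-joint arm with a two-finger parallel gripper is mounted at the origin on the work surface. World frame = base frame: x ahead of the robot, y to its left, z up, the work surface at z = 0. Lengths are in m, angles in rad, forces in N, time in s.
With the tool pointing down it reaches from about 0.4 to 0.85 m from the base axis. Payload 10.4 kg.
Tool frame: the origin (TCP) lies at the very end of the fingers, on their centre line; the grasp point (between the pads) lies 19 mm behind it; z points along the fingers, y is the direction in which the jaws open and shut (so a half turn about z gives the same grasp; the last joint's range is limited). The gripper opens to 87 mm and grips with 3 to 60 N. Pads are 19 mm wide; open, the fingers measure 117 mm over their backs; the gripper's body (75 mm by 190 mm) begins 51 mm behind the grasp point.
Start: joints at [1.194, 0.332, -0.065, 1.46, 0.022, 1.35, -0.088], TCP at [0.217, -0.586, 0.223] pointing down, gripper open.
Joint ranges: [-2.6, 2.6], [-0.5, 2.12], [-1.47, 1.34], [0.16, 2.42], [-1.27, 4.41], [0.06, 2.06], [-2.6, 2.6]. Speed limits (rad/s): [2.22, 2.22, 2.79, 2.79, 3.14, 3.14, 3.14].

INTERFACE

Orientations are given as a unit quaternion [x, y, z, w].
In Python, from bench import r gives the robot as it stands.
- The arm moves only by the tool move_arm, never from a script. Its argument "deltas" is a list of rows, each a list of 5 numbers: the gripper's target within -1 to 1 (fully open at 1, half-way at 0, shut at -1), then the shift along the tool's x, y, z as a fraction of full scale, then the turn about the tool's z as a fraction of full scale. A call has 1 to 12 rows; each row shifts and turns the commanded pose from where the row before left it, along the tool's axes as they then stand; what a row does not reach is not made up. Full scale, the value 1, is 2.5 cm for a shift and 90 degrees for a turn. A row lasts 1/12 s, in which the tool goes at most 41.7 mm and 7.16 degrees, less where a joint would pass 70% of its speed; a pose out of reach is approached as far as the arm can. A call with a number of a shift or a turn outside -1 to 1 is refused whole. A call with a gripper value outside its range is refused whole. The fingers move at their own pace and stop on an object; "squeeze" is the grip in N (left out, the last holds). Time passes only in rows, so rows that do not move let the fingers close. It gives the time, the measured TCP pose, the force and the opening at its end, in the units of the state.
- r.read_state(): the state, without advancing time (a new reading comes with each control period).
- r.camera(name): name is "scene" or "top"; returns the picture (384x512x3 uint8, red, green, blue); there is no depth.
- r.camera_info(name): a dict with "K" (3x3 intrinsics, pixels), "k1" (the pictures are not rectified: a ray, as slopes to the right and down, at radius r is drawn at 1 + k1 r^2 times it, then the intrinsics apply), "R" (3x3) and "t" (3): a world point X has camera coordinates R X + t. Camera axes: x right, y down, z forward; pixel columns grow to the right and rows downward; lengths in m; the calibration is good to about 2 mm. A picture is of the moment at which its call begins. camera_info takes no time and is no camera call.
- r.close_job(): hands the job in, once; it reports no verdict.
Trained networks look in the newest picture that a camera, given by its name, has taken for a name from the list of things; names that differ only in an ending like _2 or _b are one class to them, and where a whole thing is asked for, a point or a joint stands for the part that bears it (a point fixed in the world has none). Each returns a list of dicts, best first, with "confidence" (0 to 1); they miss things now and then, are a little off and sometimes report something else, mostly with a low value. They report only what shows in the picture. A call takes as long as a camera call.
- r.boxes_of(camera, label): "position" ([x, y, z] in m, in the coordinates of the camera as it stood for that picture, good to about 4 mm: the middle of the surface that is visible of it).
- r.tip_of(camera, label): "position" ([x, y, z] in m, in the coordinates of the camera as it stood for that picture, good to about 4 mm: a listed point, or the origin of a listed thing).
The state is a dict: "time": time; "joint_positions": joint angles; "joint_vel": joint speeds; "joint_torque": joint torques, N m; "ee_pos": TCP position; "eef_rot": TCP orientation; "ft_force": force on the tool from outside, world axes, zero at the start; "torque": the same for the moment, N m; "width": finger opening in m.
Only numpy, scipy, OpenCV 4.12 (cv2) and the standard library are available. Lean on these libraries where they do the work, as an engineer would, in place of code of your own. Each camera call takes 0.05 s, during which the arm holds its last target.

TASK

Pick the blue spring clip up by its handles, squeeze it wide open and bring it to the card standing in the black stand, so that its open jaws gape around the card's green-marked upright edge, level with the mark, one jaw on each side and neither touching the card; a colleague will then slip a run sheet in. Finish while still holding the clip squeezed open and steady there: do not let go or let it close. Do not push the card stand out of place, and leave the orange clip and everything else where they are.

Things in the scene. Friction and masses are not known exactly. Their poses are not given: they have to be found in the camera images.
- clip_blue_hinge (a point): Blue spring clip, 98 mm long, lying on the bench with its 30 mm width upright (z 0 to 30 mm), about 55 g. Point: on the hinge pin, half-way up. Axes while lying: x along the clip towards the jaws (tips at +46 mm), y across it (the squeeze direction), z up along the pin; fixed to the -y side lever. Handles spread in a V and end at x = -52 mm.
- clip_blue_grip (a point): Point between the blue clip's handles where they are best pinched, half-way up, 42 mm behind the hinge (x = -42 mm, y = 0); axes as the hinge point's. Here the handles measure 50 mm over their outsides when shut, 27 mm at the open stop. Squeezing them along y opens the jaws; it takes 3.5 N at first, 8 N at the stop; more grip does no harm.
- clip_blue_tip_a (a point): Inner face of the jaw tip on the blue clip's -y side, half-way up; 46 mm ahead of the hinge. Same axes as the hinge point.
- clip_blue_tip_b (a point): Inner face of the jaw tip on the blue clip's +y side, half-way up; 46 mm ahead of the hinge. Axes fixed to the +y lever.
- clip_blue_jaw (a joint): Opening angle of the blue clip: 0 shut (jaws touching, held by the spring), 0.5 rad at the stop (jaw tips about 22 mm apart). Each lever turns by half of this about the pin relative to the clip's centre line.
- clip_blue: The blue clip again; origin on the hinge pin at the clip's underside (15 mm below the hinge point), same axes.
- card_mark (a point): Middle of the green-marked upright edge of the white card: on the edge, mid-thickness, 100 mm above the bench. The card is upright, 4 mm thick, 160 mm wide, top at 152 mm. Axes: x square to the card's faces, y out of the marked edge away from the card, z up. The green mark reaches 30 mm in from the edge and 20 mm above and below this point.
- card_stand: Black weighted stand with the white card, loose on the bench, 0.9 kg; origin under its centre, axes as the card mark's. The base is 90 mm (x) by 110 mm (y) and 22 mm high, with a 16 mm wide holder up to 34 mm; the card overhangs the base by 25 mm at each end. The mark's edge is at y = +80 mm.
- clip_orange_hinge (a point): Orange clip of the same shape, a bystander; point and axes as for the blue clip's hinge point.
- reagent_bottle: Amber bottle with a blue cap, 70 mm across, 150 mm high, a bystander; origin under its centre.
- vial_jar: Small whitish jar with a white cap, 56 mm across, 70 mm high, a bystander; origin under its centre.
- mouse: Black computer mouse, 100 x 60 x 28 mm, a bystander; origin under its centre.

How it is judged:
By the outcome, as a careful person would: the job done as asked, in the order asked, and still so for the second after the job is handed in, while the arm keeps its last pose, push and grip.
It also fails if it takes over 42 s, if anything falls off the work surface, if the arm or the gripper's body presses on something with over 40 N, if the wrist force passes 120 N, or if a joint passes its speed limit or range.

## Working session

There is one attempt and no reset: what is moved stays moved. The work goes in short steps, Python scripts to look and compute and a tool call to move; the robot and the scene stay as the last step left them, time stands still between calls to the robot, and variables do not carry over. Pictures are saved under pics/ and viewed, and the job is handed in when it is done.

Besides the shell and the picture viewer there is one more tool, called as name([rows], argument=value, ...), one row to a line, values as JSON. move_arm: Moves the arm, as the interface text tells. Shift numbers are shares of 2.5 cm and turn numbers shares of 90 degrees, none past 1 either way. Its arguments: {"type":"object","properties":{"deltas":{"type":"array","items":{"type":"array","items":{"type":"number"}}},"squeeze":{"type":"number"}},"required":["deltas"]}

```bash
mkdir -p pics; ls
python3 - <<'E'
from bench import r
import cv2, numpy as np
np.set_printoptions(precision=4,suppress=True)
s=r.read_state();print(s)
for c in("scene","top"):
    im=r.camera(c);cv2.imwrite(f"pics/{c}0.png",im[:,:,::-1])
    i=r.camera_info(c);print(c,i)
    R=np.array(i["R"]);t=np.array(i["t"])
    for l in["clip_blue_hinge","clip_blue_grip","clip_blue_tip_a","clip_blue_tip_b","card_mark","card_stand","clip_orange_hinge","reagent_bottle","vial_jar","mouse"]:
        for d in r.tip_of(c,l)[:2]: print(l,round(d["confidence"],2),R.T@(np.array(d["position"])-t),{k:v for k,v in d.items() if k not in("confidence","position")})
print(r.read_state()["time"])
E
```

```text
pics
{'time': 0.0, 'joint_positions': array([ 1.1944,  0.3328, -0.0647,  1.4609,  0.0216,  1.3499, -0.0885]), 'joint_vel': array([-0.0007,  0.    , -0.0009, -0.0016, -0.0004, -0.0008,  0.0016]), 'joint_torque': array([  0.0004, -62.325 ,   0.0247, -38.9904,  -0.0613,   0.0398,
         0.0002]), 'ee_pos': array([ 0.2164, -0.5859,  0.2218]), 'eef_rot': array([ 0.9844,  0.176 , -0.0002, -0.0007]), 'ft_force': array([0.4283, 0.1623, 0.7333]), 'torque': array([0.0124, 0.0074, 0.0547]), 'width': 0.08716597925235722}
scene {'K': array([[359.4401,   0.    , 258.767 ],
       [  0.    , 359.4401, 194.2404],
       [  0.    ,   0.    ,   1.    ]]), 'k1': -0.07194162599697428, 'R': array([[-0.057 ,  0.9984, -0.0006],
       [ 0.7251,  0.041 , -0.6874],
       [-0.6862, -0.0396, -0.7263]]), 't': array([ 0.0148, -0.3084,  1.3423])}
clip_blue_hinge 0.75 [0.4803 0.2077 0.0113] {}
clip_blue_grip 0.56 [0.5071 0.175  0.0159] {}
clip_blue_tip_a 0.84 [0.4501 0.2445 0.0189] {}
clip_blue_tip_a 0.56 [0.4476 0.2428 0.0147] {}
clip_blue_tip_b 0.84 [0.4501 0.2445 0.0189] {}
clip_blue_tip_b 0.56 [0.4476 0.242
[... 607 characters left out ...]
 0.1661,  0.0023, -0.9861]]), 't': array([0.0164, 0.5475, 1.3356])}
clip_blue_hinge 0.57 [0.4786 0.2089 0.0134] {}
clip_blue_grip 0.72 [0.5036 0.1775 0.0141] {}
clip_blue_tip_a 0.55 [0.4502 0.2448 0.011 ] {}
clip_blue_tip_a 0.46 [0.4439 0.2428 0.0123] {}
clip_blue_tip_b 0.55 [0.4502 0.2448 0.011 ] {}
clip_blue_tip_b 0.46 [0.4439 0.2428 0.0123] {}
card_mark 0.86 [ 0.5455 -0.0673  0.0972] {}
card_mark 0.53 [ 0.3827 -0.3816  0.0007] {}
card_stand 0.93 [ 0.5759 -0.1408  0.0036] {}
clip_orange_hinge 0.67 [0.6408 0.1748 0.0112] {}
reagent_bottle 0.62 [ 0.6408 -0.3789  0.0005] {}
vial_jar 0.81 [ 0.3823 -0.3797  0.0011] {}
mouse 0.56 [0.6022 0.4524 0.0029] {}
mouse 0.33 [0.4776 0.2084 0.0132] {}
1.1
```

View pics/scene0.png

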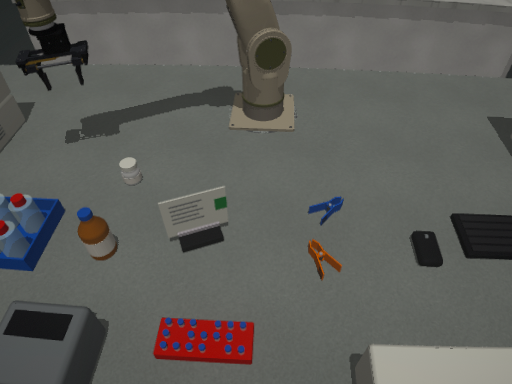

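View pics/top0.png

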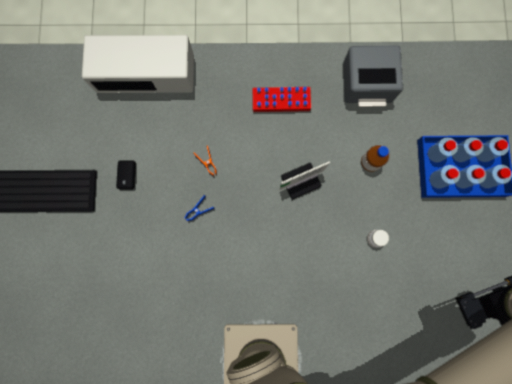

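The scene view shows the blue clip at about (326,208) with jaws pointing up and right. The card's green mark is at (221,203). In the top view the blue clip is at (199,209) with jaws to the lower left, and the card runs (281,183) to (330,162) with its marked edge on the left. The network results agree with both pictures. Next I'll refine the headings.

```bash
cat > h.py <<'E'
from bench import r
import cv2, numpy as np
np.set_printoptions(precision=4,suppress=True)
def proj(c,P):
    i=r.camera_info(c);X=np.atleast_2d(P)@np.array(i["R"]).T+np.array(i["t"])
    s=X[:,:2]/X[:,2:];s=s*(1+i["k1"]*(s**2).sum(1,keepdims=True));K=np.array(i["K"])
    return s@K[:2,:2].T+K[:2,2]
def back(c,uv,z):
    i=r.camera_info(c);K=np.array(i["K"]);d=(np.array(uv,float)-K[:2,2])/K[0,0]
    s=d.copy()
    for _ in range(20): s=d/(1+i["k1"]*(s@s))
    R=np.array(i["R"]);o=-R.T@np.array(i["t"]);v=R.T@np.append(s,1)
    return o+v*(z-o[2])/v[2]
def tips(c,l):
    i=r.camera_info(c);R=np.array(i["R"]);t=np.array(i["t"])
    return [(round(d["confidence"],2),R.T@(np.array(d["position"])-t)) for d in r.tip_of(c,l)]
def crop(c,name,x0,y0,w,h,f,pts=[]):
    im=r.camera(c)[:,:,::-1].copy()
    o=cv2.resize(im[y0:y0+h,x0:x0+w],None,fx=f,fy=f,interpolation=cv2.INTER_CUBIC)
    for p in pts:
        q=(proj(c,p)[0]-[x0,y0]+.5)*f; cv2.circle(o,tuple(int(a) for a in q),3,(0,255,255),1)
    cv2.imwrite("pics/"+name,o)
E
python3 - <<'E'
from h import *
hd=np.radians(129.5);u=np.array([np.cos(hd),np.sin(hd)]);n=np.array([-u[1],u[0]])
hx=np.array([.4795,.2083])
P=[]
for a,b in((0,0),(46,0),(-42,25),(-42,-25),(-52,0)): P.append(np.append(hx+(a*u+b*n)/1000,.03))
cd=np.radians(112);cy=np.array([np.cos(cd),np.sin(cd)]);m=np.array([.546,-.0645])
Q=[np.append(m-k*cy,z) for k in(0,.16) for z in(.152,.1,.05)]
crop("top","topb.png",170,140,180,100,4.4,P+Q)
crop("scene","sceneb.png",140,170,220,110,3.6,P+Q)
print(proj("top",P))
E
```

```text
[[196.0769 209.5101]
 [185.0405 218.5111]
 [210.8574 207.1486]
 [201.3267 195.5773]
 [208.4535 199.4146]]
```

View pics/topb.png

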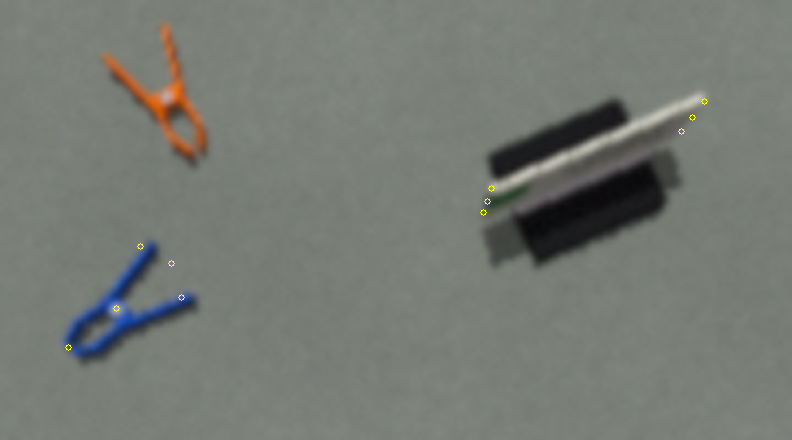

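View pics/sceneb.png

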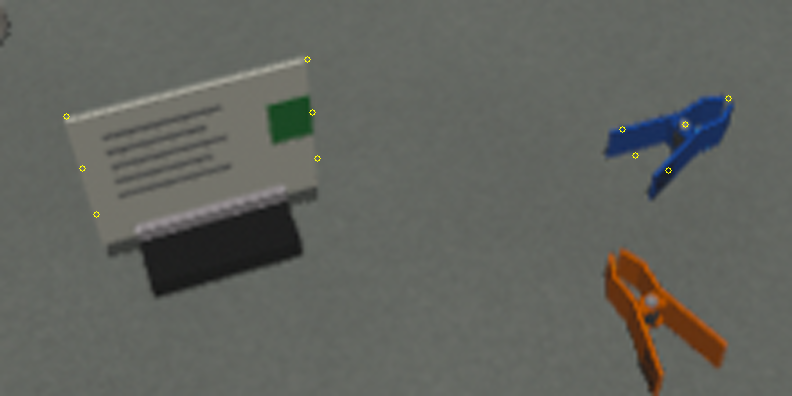

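Run:
```python
from h import *
crop("top","topc.png",176,186,50,42,14)
crop("scene","scenec.png",300,188,52,44,14)
for k in range(3):
  for c in("top","scene"):
    r.camera(c)
    for l in("clip_blue_hinge","clip_blue_grip","clip_blue_tip_a","card_mark","card_stand"):
      print(c,l,[x for x in tips(c,l) if x[0]>.5][:1])
print(r.read_state()["time"])
```

```text
top clip_blue_hinge [(0.66, array([0.4795, 0.2083, 0.0139]))]
top clip_blue_grip []
top clip_blue_tip_a [(0.57, array([0.455 , 0.2484, 0.0133]))]
top card_mark [(0.73, array([ 0.547 , -0.0686,  0.0984]))]
top card_stand [(0.91, array([ 0.5773, -0.1439,  0.0008]))]
scene clip_blue_hinge [(0.71, array([0.4791, 0.212 , 0.0115]))]
scene clip_blue_grip [(0.84, array([0.5104, 0.1721, 0.0153]))]
scene clip_blue_tip_a [(0.76, array([0.4497, 0.2459, 0.0182]))]
scene card_mark [(0.85, array([ 0.5472, -0.062 ,  0.1013]))]
scene card_stand [(0.71, array([ 0.5835, -0.1418,  0.0003]))]
top clip_blue_hinge [(0.75, array([0.4776, 0.2073, 0.0131]))]
top clip_blue_grip [(0.67, array([0.5051, 0.1796, 0.016 ]))]
top clip_blue_tip_a [(0.57, array([0.4511, 0.2464, 0.0113]))]
top card_mark [(0.68, array([ 0.5502, -0.0641,  0.0952]))]
top card_stand [(0.86, array([ 0.5771, -0.1421,  0.0019]))]
scene clip_blue_hinge [(0.89, array([0.4795, 0.2093, 0.0121]))]
scene clip_blue_grip [(0.58, array([0.5111, 0.1725, 0.0139]))]
scene clip_blue_tip_a [(0.72, array([0.4525, 0.2471, 0.0164]))]
scene card_mark [(0.93, array([ 0.5443, -0.0652,  0.102 ]))]
scene card_stand [(0.6, array([ 0.5813, -0.1381, -0.0025]))]
top clip_blue_hinge [(0.62, array([0.5043, 0.1774, 0.0154]))]
top clip_blue_grip []
top clip_blue_tip_a [(0.68, array([0.4533, 0.2477, 0.0093]))]
top card_mark [(0.85, array([ 0.5454, -0.0652,  0.099 ]))]
top card_stand [(0.83, array([ 0.5765, -0.1429,  0.001 ]))]
scene clip_blue_hinge [(0.79, array([0.4798, 0.2085, 0.0117]))]
scene clip_blue_grip [(0.65, array([0.5125, 0.1727, 0.0152]))]
scene clip_blue_tip_a [(0.6, array([0.4512, 0.2474, 0.019 ]))]
scene card_mark [(0.56, array([ 0.5475, -0.0626,  0.1033]))]
scene card_stand [(0.67, array([ 0.5801, -0.1409, -0.0004]))]
3.1
```

View pics/topc.png

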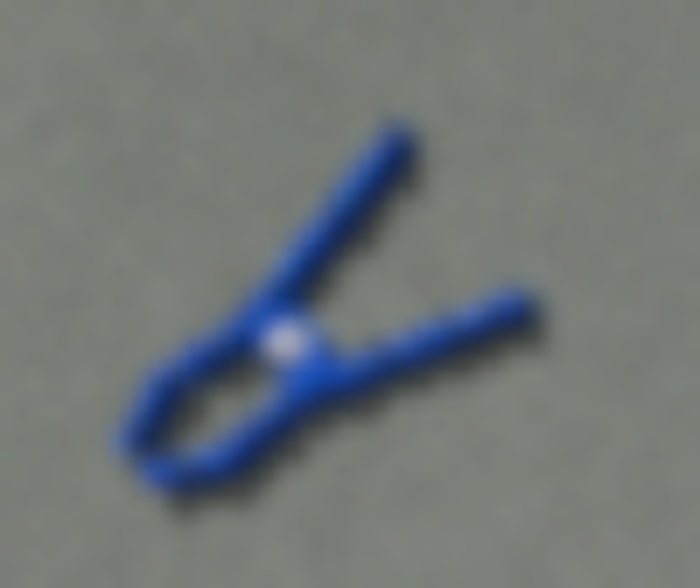

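View pics/scenec.png

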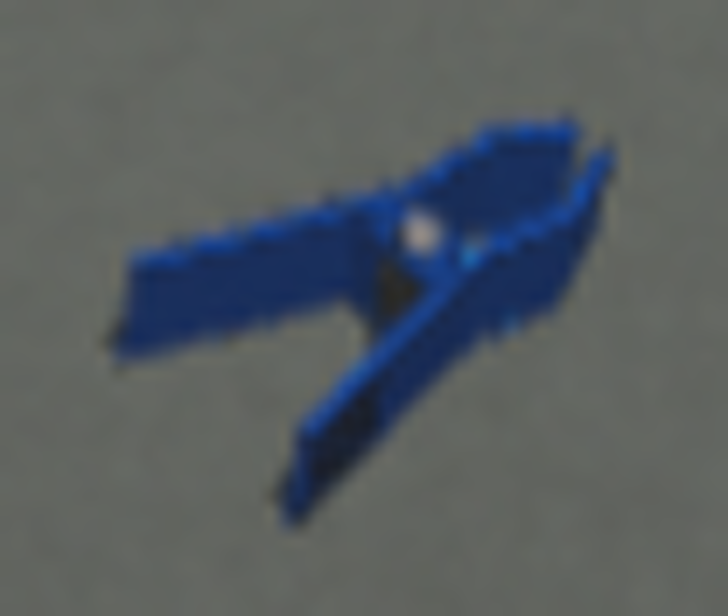

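Run:
```python
from h import *
for c,o,pts in(("top",(176,186),dict(t1=(135,440),t2=(165,475),h1=(402,135),h2=(522,300),hinge=(287,342))),("scene",(300,188),dict(t1=(575,125),t2=(608,155),h1=(135,255),h2=(305,430),hinge=(420,232)))):
    B={k:back(c,(np.array(v)+.5)/14-.5+np.array(o),.03) for k,v in pts.items()}
    for k,v in B.items(): print(c,k,v)
    T=(B["t1"]+B["t2"])/2;H=(B["h1"]+B["h2"])/2;d=T-H
    print(np.hypot(*d[:2]),np.degrees(np.arctan2(d[1],d[0])),"hinge-H",B["hinge"]-H,"T-hinge",T-B["hinge"])
# card top edge
for c,o,f,p in(("top",(170,140),4.4,((491,188),(704,97))),("scene",(140,170),3.6,((307,59),(66,119)))):
    a,b=[back(c,(np.array(q)+.5)/f-.5+np.array(o),.152) for q in p];print(c,a,b,np.linalg.norm(a-b),np.degrees(np.arctan2(*(a-b)[1::-1])))
```

```text
top t1 [0.4553 0.2435 0.03  ]
top t2 [0.4471 0.2363 0.03  ]
top h1 [0.5268 0.1822 0.03  ]
top h2 [0.4875 0.1536 0.03  ]
top hinge [0.478  0.2084 0.03  ]
0.09117782802083947 127.84579449845666 hinge-H [-0.0291  0.0405  0.    ] T-hinge [-0.0268  0.0315  0.    ]
scene t1 [0.4488 0.2405 0.03  ]
scene t2 [0.4567 0.2462 0.03  ]
scene h1 [0.4886 0.1509 0.03  ]
scene h2 [0.5312 0.1814 0.03  ]
scene hinge [0.4794 0.2071 0.03  ]
0.09607285472828149 126.50154264230169 hinge-H [-0.0304  0.0409 -0.    ] T-hinge [-0.0267  0.0363  0.    ]
top [ 0.5458 -0.0648  0.152 ] [ 0.6085 -0.2128  0.152 ] 0.16081739247407098 112.96985933929058
scene [ 0.546  -0.0647  0.152 ] [ 0.6083 -0.2125  0.152 ] 0.1603576323302288 112.86523359526072
```

move_arm([
  [1,0.5,-0.4,0,0],
  [1,1,-0.7,0,0],
  [1,1,-0.7,0,0],
  [1,1,-0.7,0,0],
  [1,1,-0.7,0,0],
  [1,1,-0.7,0,0],
  [1,1,-0.7,0,0],
  [1,1,-0.7,0,0],
  [1,1,-0.7,0,0],
  [1,1,-0.7,0,0],
  [1,1,-0.7,0,0],
  [1,1,-0.7,0,0],
])

```text
time: 4.1
ee_pos: [0.4168, -0.2955, 0.2228]
eef_rot: [0.984, 0.176, 0.0, 0.0]
ft_force: [0.3, -0.0, 0.4]
width: 0.0873
```

```bash
cat >> h.py <<'E'
def st():
    s=r.read_state();from scipy.spatial.transform import Rotation as Ro
    M=Ro.from_quat(s["eef_rot"]).as_matrix();yaw=np.degrees(np.arctan2(M[1,0],M[0,0]))
    print("t",s["time"],"p",s["ee_pos"],"yaw",yaw,"tilt",np.degrees(np.arccos(-M[2,2])),"j",s["joint_positions"],"F",s["ft_force"],"w",s["width"])
    return s,M,yaw
def need(x,y,z):
    s,M,yaw=st();d=M.T@(np.array([x,y,z])-s["ee_pos"]);print("tool shift units",d/.025)
E
python3 -c "
from h import *
need(.5043,.1745,.1)"
```

```text
t 4.1 p [ 0.4168 -0.2955  0.2228] yaw 20.264766782795483 tilt 0.03941151555015951 j [ 0.8283  0.0985 -0.3198  1.7442  0.0323  1.3033 -0.7157] F [ 0.2556 -0.0129  0.4045] w 0.08727358557919603
tool shift units [  9.7947 -16.4258   4.9042]
```

```bash
python3 -c "
from h import *
need(.5171,.0034,.22)"
```

```text
t 4.1 p [ 0.4168 -0.2955  0.2228] yaw 20.264766782795483 tilt 0.03941151555015951 j [ 0.8283  0.0985 -0.3198  1.7442  0.0323  1.3033 -0.7157] F [ 0.2556 -0.0129  0.4045] w 0.08727358557919603
tool shift units [ 7.9056 -9.8249  0.1081]
```

move_arm([
  [1,0.8,-0.9,0,0],
  [1,0.8,-0.95,0,0],
  [1,0.8,-0.95,0,0],
  [1,0.8,-0.95,0,0],
  [1,0.8,-0.95,0,0],
  [1,0.8,-0.95,0,0],
  [1,0.8,-0.95,0,0],
  [1,0.8,-0.95,0,0],
  [1,0.8,-0.95,0,0],
  [1,0.5,-0.8,0,0],
])

```text
time: 4.93
ee_pos: [0.5169, -0.0093, 0.2228]
eef_rot: [0.984, 0.177, 0.0, -0.0]
ft_force: [-0.9, -0.6, -0.6]
width: 0.087
```

move_arm([
  [1,0,0,0,0.075],
  [1,0,0,0,0.075],
  [1,0,0,0,0.075],
  [1,0,0,0,0.075],
  [1,0,0,0,0.075],
  [1,0,0,0,0.075],
  [1,0,0,0,0.075],
  [1,0,0,0,0.075],
])

```text
time: 5.6
ee_pos: [0.5161, -0.012, 0.2226]
eef_rot: [0.956, -0.293, 0.0, 0.0]
ft_force: [-0.8, -0.9, -0.2]
width: 0.0869
```

```bash
python3 -c "
from h import *
need(.5171,.0034,.22)"
```

```text
t 5.6 p [ 0.5161 -0.012   0.2226] yaw -34.063525726941265 tilt 0.013495410148640755 j [ 0.4198  0.1286 -0.5229  1.7221  0.0665  1.3083 -2.2821] F [-0.7898 -0.8575 -0.163 ] w 0.08688403830295217
tool shift units [-0.3118 -0.5306  0.1054]
```

move_arm([
  [1,-0.65,-0.84,0,0],
  [1,-0.65,-0.84,0,0],
  [1,-0.65,-0.84,0,0],
  [1,-0.65,-0.84,0,0],
  [1,-0.65,-0.84,0,0],
  [1,-0.65,-0.84,0,0],
  [1,-0.65,-0.84,0,0],
])

```text
time: 6.18
ee_pos: [0.5032, 0.1602, 0.2214]
eef_rot: [0.959, -0.285, -0.001, 0.0]
ft_force: [-0.4, 0.5, -0.5]
width: 0.0871
```

move_arm([
  [1,0,0,0,-0.075],
  [1,0,0,0,-0.075],
  [1,0,0,0,-0.075],
  [1,0,0,0,-0.075],
  [1,0,0,0,-0.075],
  [1,0,0,0,-0.075],
  [1,0,0,0,-0.075],
  [1,0,0,0,-0.075],
  [1,0,0,0,-0.075],
  [1,0,0,0,-0.075],
  [1,0,0,0,-0.075],
  [1,0,0,0,-0.075],
])

```text
time: 7.18
ee_pos: [0.5043, 0.1552, 0.2212]
eef_rot: [0.915, 0.404, -0.001, 0.0]
ft_force: [0.1, 0.2, -0.3]
width: 0.0872
```

move_arm([
  [1,0,0,0.3,-0.075],
  [1,0,0,0.3,-0.075],
  [1,0,0,0.3,-0.075],
  [1,0,0,0.3,-0.075],
  [1,0,0,0.3,-0.075],
  [1,0,0,0.3,-0.075],
  [1,0,0,0.3,-0.075],
  [1,0,0,0.3,-0.075],
  [1,0,0,0.3,-0.075],
  [1,0,0,0.3,-0.075],
  [1,0,0,0.3,-0.075],
  [1,0,0,0,0],
])

```text
time: 8.18
ee_pos: [0.5034, 0.1546, 0.1373]
eef_rot: [0.486, 0.874, -0.002, -0.001]
ft_force: [-0.6, -0.7, 0.0]
width: 0.0871
```

```bash
python3 -c "
from h import *
need(.5043,.1745,.005)"
```

```text
t 8.1833 p [0.5034 0.1546 0.1373] yaw 121.84542759962648 tilt 0.29138219032096346 j [ 0.2594  0.2663 -0.7315  1.7927  0.1931  1.1606  0.0228] F [-0.5959 -0.6661  0.0471] w 0.08712248896106652
tool shift units [0.6564 0.477  5.2897]
```

move_arm([
  [1,0.33,0.24,0,-0.057],
  [1,0.33,0.2,0.6,0],
  [1,0,0,0.8,0],
  [1,0,0,0.8,0],
  [1,0,0,0.8,0],
  [1,0,0,0.3,0],
  [1,0,0,0,0],
])

```text
time: 8.77
ee_pos: [0.5028, 0.1742, 0.0548]
eef_rot: [0.45, 0.893, -0.002, -0.002]
ft_force: [-0.4, -0.6, 0.3]
width: 0.0864
```

```bash
python3 -c "
from h import *
need(.5043,.1745,.005)
crop('top','topd.png',166,150,90,80,8)
crop('scene','scened.png',280,150,100,90,7)"
```

```text
t 8.7667 p [0.5028 0.1742 0.0548] yaw 126.5095590711099 tilt 0.3366033989895674 j [ 0.1937  0.3886 -0.7155  1.8529  0.2968  1.0152 -0.0079] F [-0.4176 -0.6461  0.2516] w 0.08641636217397329
tool shift units [-0.0275  0.0657  1.9913]
```

View pics/scened.png

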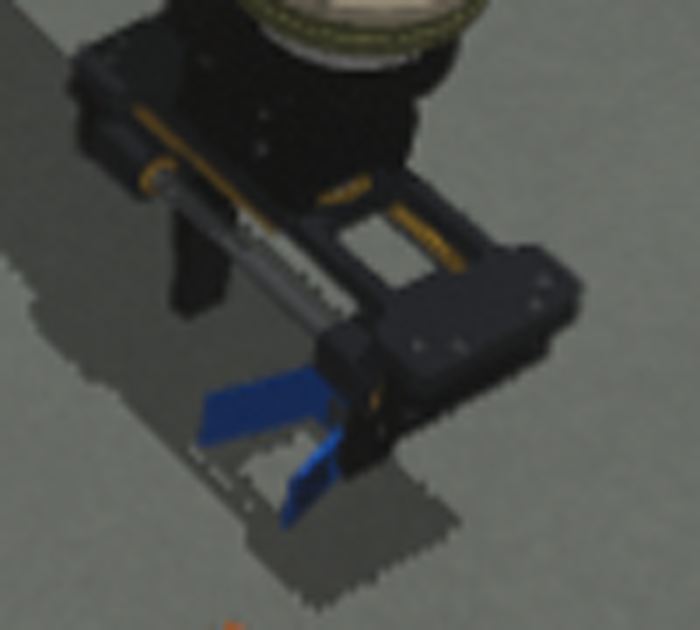

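move_arm([
  [1,0,0.07,0.8,0],
  [1,0,0,0.8,0],
  [1,0,0,0.39,0],
  [-1,0,0,0,0],
  [-1,0,0,0,0],
  [-1,0,0,0,0],
  [-1,0,0,0,0],
  [-1,0,0,0,0],
  [-1,0,0,0,0],
], squeeze=3)

```text
time: 9.62
ee_pos: [0.5054, 0.1756, 0.0069]
eef_rot: [0.449, 0.894, -0.001, -0.0]
ft_force: [-0.3, -0.3, -0.5]
width: 0.0546
```

```bash
python3 -c "
from h import *
need(.5043,.1745,.005)
crop('scene','scenee.png',280,150,100,90,7)"
```

```text
t 9.6167 p [0.5054 0.1756 0.0069] yaw 126.65617691497347 tilt 0.14341313259989338 j [ 0.1597  0.462  -0.6831  1.8786  0.3602  0.9289 -0.0526] F [-0.3494 -0.2633 -0.4539] w 0.05455789281102192
tool shift units [-0.0086 -0.0629  0.0769]
```

View pics/scenee.png

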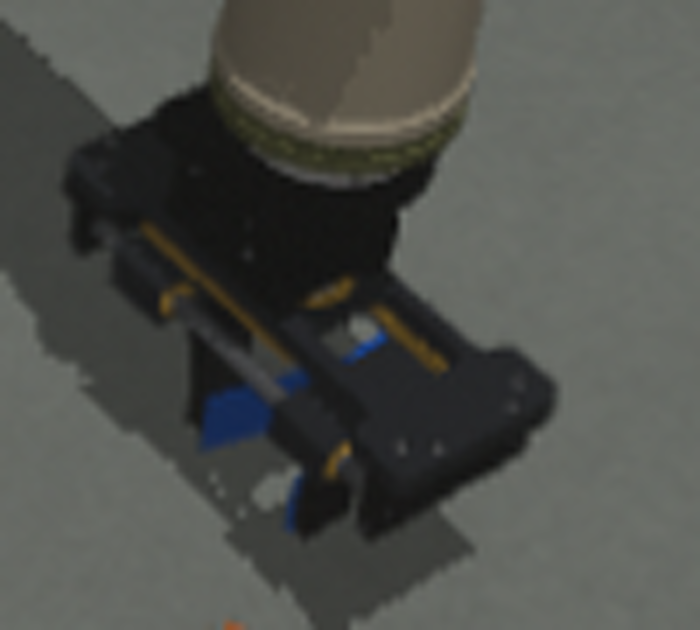

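move_arm([
  [-1,0,0,0,0],
  [-1,0,0,0,-0.05],
  [-1,0,0,0,-0.05],
  [-1,0,0,0,-0.05],
  [-1,0,0,0,-0.05],
  [-1,0,0,0,-0.05],
  [-1,0,0,0,-0.05],
  [-1,0,0,0,-0.05],
  [-1,0,0,0,-0.05],
  [-1,0,0,0,-0.05],
  [-1,0,0,0,-0.05],
  [-1,0,0,0,0],
])

```text
time: 10.67
ee_pos: [0.5055, 0.1759, 0.0067]
eef_rot: [0.071, 0.997, -0.001, -0.001]
ft_force: [0.0, 0.1, 4.5]
width: 0.0521
```

move_arm([
  [1,0,0,0,0],
  [1,0,0,0,0],
  [1,0,0,0,0],
  [1,0,0,0,0],
  [1,0,0,0,0],
  [1,0,0,-0.5,0],
  [1,0,0,-1,0],
  [1,0,0,-1,0],
  [1,0,0,-1,0],
])

```text
time: 11.42
ee_pos: [0.505, 0.176, 0.0955]
eef_rot: [0.073, 0.997, -0.001, -0.001]
ft_force: [1.1, -0.6, -0.1]
width: 0.0868
```

```bash
python3 -c "
from h import *
need(.5043,.1745,.005)
crop('top','topf.png',166,150,90,80,8)
crop('scene','scenef.png',280,150,100,90,7)"
```

```text
t 11.4167 p [0.505  0.176  0.0955] yaw 171.6799713031374 tilt 0.19477320669390408 j [ 0.3509  0.3917 -0.9108  1.809   0.3431  1.1124  0.7464] F [ 1.1006 -0.5549 -0.0729] w 0.08675390975443055
tool shift units [ 0.0076 -0.0554  3.622 ]
```

View pics/scenef.png

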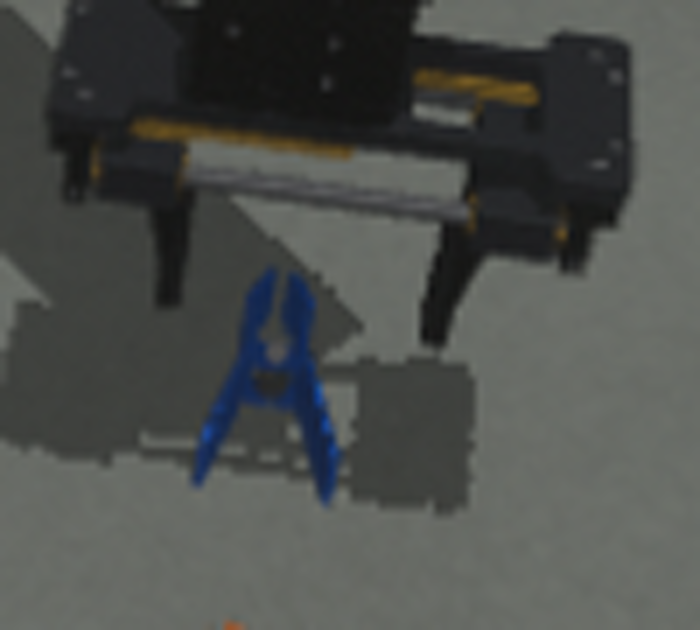

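View pics/topf.png

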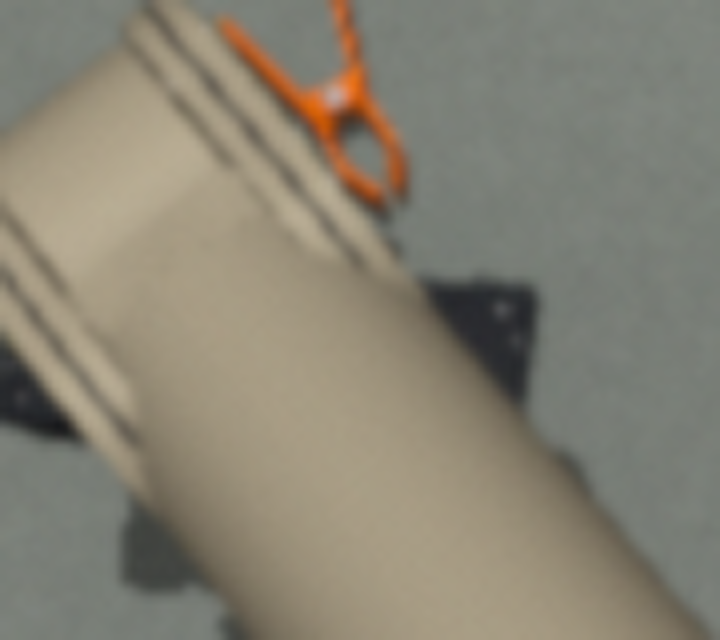

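Run:
```python
from h import *
f=lambda u,v,z:back("scene",(np.array([u,v])+.5)/7-.5+np.array([280,150]),z)
a,b=f(195,485,0),f(327,500,0);H=(a+b)/2;T=(f(269,270,.03)+f(300,272,.03))/2
print(a,b,H,T,np.linalg.norm((T-H)[:2]),np.degrees(np.arctan2(*(T-H)[1::-1])), np.degrees(np.arctan2(*(b-a)[1::-1])))
for k in range(2):
  r.camera("scene")
  for l in("clip_blue_hinge","clip_blue_grip","clip_blue_tip_a"): print(l,tips("scene",l)[:2])
```

```text
[0.5103 0.1483 0.    ] [0.5151 0.1997 0.    ] [0.5127 0.174  0.    ] [0.4199 0.1851 0.03  ] 0.09347322350102447 173.19270722143787 84.66997076742828
clip_blue_hinge [(0.56, array([0.4633, 0.1808, 0.0101]))]
clip_blue_grip [(0.69, array([0.5118, 0.1745, 0.0128]))]
clip_blue_tip_a [(0.68, array([0.417 , 0.1872, 0.0178])), (0.68, array([0.4168, 0.1808, 0.0148]))]
clip_blue_hinge [(0.59, array([0.4634, 0.1815, 0.0142]))]
clip_blue_grip [(0.61, array([0.514 , 0.1743, 0.0161]))]
clip_blue_tip_a [(0.63, array([0.4183, 0.182 , 0.0156])), (0.61, array([0.4156, 0.1886, 0.0216]))]
```

move_arm([
  [1,0,0,0,0.076],
  [1,0,0,0,0.076],
  [1,0,0,0,0.076],
  [1,0,0,0,0.076],
  [1,0,0,0,0.076],
  [1,0,0,0,0.076],
  [1,0,0,0,0.076],
  [1,0,0,0,0.076],
  [1,0,0,0,0.076],
  [1,0,0,0,0.076],
  [1,0,0,0,0.076],
  [1,0,0,0,0.076],
])

```text
time: 12.92
ee_pos: [0.505, 0.1758, 0.0933]
eef_rot: [0.712, 0.702, -0.002, -0.001]
ft_force: [-0.0, -0.1, 1.2]
width: 0.0868
```

move_arm([
  [1,0,0,0,0.076],
  [1,0,0,0,0.076],
  [1,0,0,0,0.076],
  [1,0,0,0,0.076],
  [1,0,0,0,0.076],
  [1,0,0,0,0.076],
  [1,0,0,0,0.076],
  [1,0,0,0,0.076],
  [1,0,0,0,0.076],
  [1,0,0,0,0.076],
  [1,0,0,0,0.076],
  [1,0,0,0,0.076],
])

```text
time: 13.92
ee_pos: [0.5049, 0.1758, 0.0933]
eef_rot: [0.998, 0.063, -0.002, 0.001]
ft_force: [0.6, 0.3, -0.3]
width: 0.0873
```

```bash
python3 -c "
from h import *
need(.5057,.1763,.005)"
```

```text
t 13.9167 p [0.5049 0.1758 0.0933] yaw 7.181912038204461 tilt 0.23993731318702546 j [-0.0239  0.2872 -0.4535  1.8284  0.143   1.0623 -1.9771] F [ 0.6422  0.35   -0.3479] w 0.08733545492042527
tool shift units [ 0.0471 -0.0223  3.5298]
```

Turn the last 13.7° and go down to just above the clip's height for a check.

move_arm([
  [1,0,0,0,0.076],
  [1,0,0,0,0.076],
  [1,0.05,0,1,0],
  [1,0,0,1,0],
  [1,0,0,0,0],
])

```text
time: 14.33
ee_pos: [0.5034, 0.1744, 0.0393]
eef_rot: [0.999, -0.054, -0.005, 0.002]
ft_force: [-0.8, -0.6, -0.8]
width: 0.0869
```

```bash
python3 -c "
from h import *
need(.5057,.1763,.005)
crop('scene','sceneg.png',280,150,100,90,7)"
```

```text
t 14.3333 p [0.5034 0.1744 0.0393] yaw -6.156994150592572 tilt 0.5938946847364357 j [-0.0646  0.3538 -0.4096  1.8708  0.1686  0.9614 -2.2282] F [-0.8059 -0.6008 -0.7809] w 0.08692824111858746
tool shift units [ 0.097  -0.0929  1.3719]
```

View pics/sceneg.png

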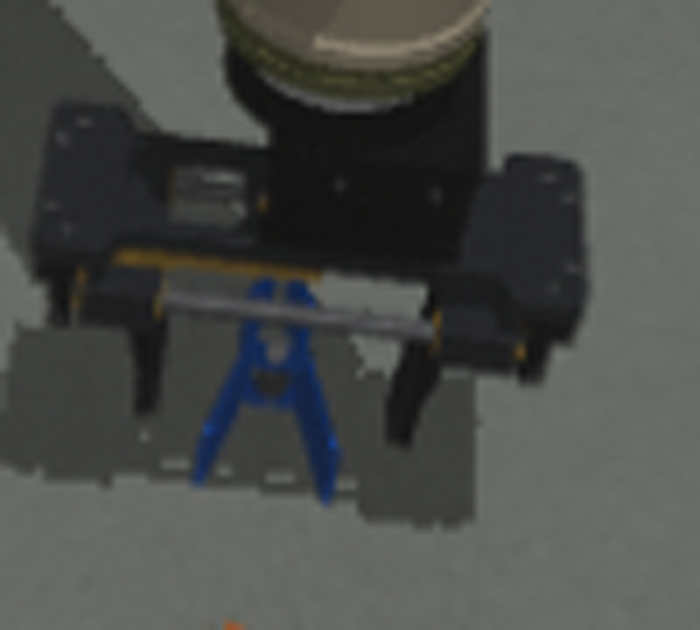

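move_arm([
  [1,0.1,-0.09,0.7,0],
  [1,0,0,0.7,0],
  [1,0,0,0,0],
  [-1,0,0,0,0],
  [-1,0,0,0,0],
  [-1,0,0,0,0],
  [-1,0,0,0,0],
  [-1,0,0,0,0],
  [-1,0,0,0,0],
  [-1,0,0,0,0],
  [-1,0,0,0,0],
  [-1,0,0,0,0],
], squeeze=25)

```text
time: 15.38
ee_pos: [0.5095, 0.1775, 0.0092]
eef_rot: [0.999, -0.054, -0.001, 0.001]
ft_force: [1.3, -0.9, 4.1]
width: 0.0348
```

```bash
python3 -c "
from h import *
need(.5057,.1763,.005)
crop('scene','scenei.png',280,150,100,90,7)"
```

```text
t 15.3833 p [0.5095 0.1775 0.0092] yaw -6.180083691130485 tilt 0.14099618264097075 j [-0.0786  0.405  -0.3987  1.8782  0.1978  0.8991 -2.251 ] F [ 1.268  -0.9383  4.1355] w 0.034831401210009195
tool shift units [-0.1456  0.0628  0.1674]
```

View pics/scenei.png

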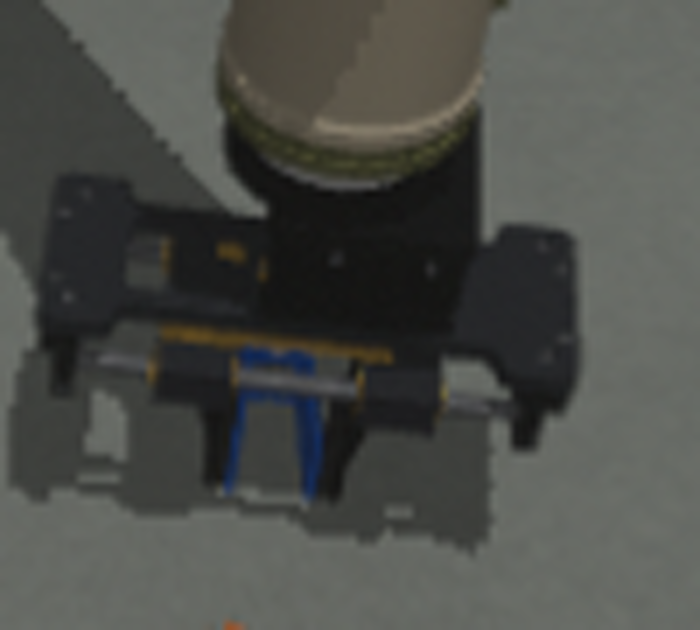

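move_arm([
  [-1,0,0,0,0],
  [-1,0,0,0,0],
  [-1,0,0,0,0],
])

```text
time: 15.68
ee_pos: [0.5095, 0.1774, 0.0092]
eef_rot: [0.999, -0.054, -0.001, 0.001]
ft_force: [0.2, -1.4, 5.7]
width: 0.0269
```

```bash
python3 -c "
from h import *
need(.5057,.1763,.005)"
```

```text
t 15.6833 p [0.5095 0.1774 0.0092] yaw -6.1846642108394105 tilt 0.14956852405512083 j [-0.0785  0.405  -0.3986  1.8782  0.1978  0.8993 -2.2511] F [ 0.1893 -1.3588  5.721 ] w 0.026865321751486308
tool shift units [-0.1447  0.0601  0.1683]
```

move_arm([
  [-1,0,0,0,0],
  [-1,0,0,-0.2,0],
  [-1,0,0,-0.4,0],
  [-1,0,0,-0.6,0],
  [-1,0,0,-0.6,0],
  [-1,0,0,-0.6,0],
  [-1,0,0,-0.6,0],
  [-1,0,0,-0.6,0],
  [-1,0,0,-0.4,0],
  [-1,0,0,0,0],
], squeeze=40)

```text
time: 16.52
ee_pos: [0.5103, 0.1782, 0.1112]
eef_rot: [0.999, -0.054, 0.0, 0.0]
ft_force: [1.1, 0.7, -0.1]
width: 0.0262
```

```bash
python3 -c "
from h import *
st()
crop('scene','scenej.png',270,120,110,90,7)"
```

```text
t 16.5167 p [0.5103 0.1782 0.1112] yaw -6.171904306621636 tilt 0.066077917456423 j [-0.0493  0.2713 -0.4249  1.8021  0.1259  1.0944 -2.1969] F [ 1.0787  0.7371 -0.075 ] w 0.026154940702847445
```

View pics/scenej.png

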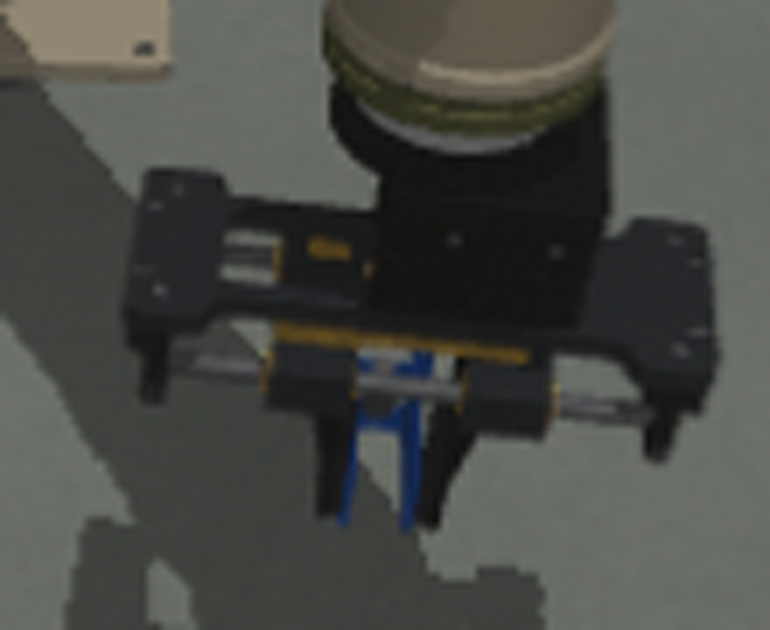

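move_arm([
  [-1,0,0,-0.4,-0.07],
  [-1,0,0,-0.4,-0.07],
  [-1,0,0,-0.4,-0.07],
  [-1,0,0,-0.4,-0.07],
  [-1,0,0,-0.4,-0.07],
  [-1,0,0,-0.4,-0.07],
  [-1,0,0,-0.2,-0.07],
  [-1,0,0,0,-0.07],
  [-1,0,0,0,-0.07],
  [-1,0,0,0,-0.07],
  [-1,0,0,0,-0.07],
  [-1,0,0,0,-0.07],
])

```text
time: 17.57
ee_pos: [0.5089, 0.1775, 0.1725]
eef_rot: [0.82, 0.572, -0.002, -0.0]
ft_force: [0.4, -0.8, -0.5]
width: 0.0258
```

move_arm([
  [-1,0,0,0,-0.07],
  [-1,0,0,0,-0.07],
  [-1,0,0,0,-0.07],
  [-1,0,0,0,-0.07],
  [-1,0,0,0,-0.07],
  [-1,0,0,0,-0.07],
  [-1,0,0,0,-0.06],
  [-1,0,0,0,0],
  [-1,0,0,0,0],
])

```text
time: 18.32
ee_pos: [0.509, 0.1775, 0.1729]
eef_rot: [0.556, 0.831, -0.002, -0.001]
ft_force: [-0.2, 0.4, -0.8]
width: 0.0266
```

Run:
```python
from h import *
st()
crop('scene','scenek.png',220,110,140,105,5.6)
crop('top','topk.png',166,150,90,80,8)
for c in("scene","top"):
  for l in("clip_blue_hinge","clip_blue_grip","clip_blue_tip_a"): print(c,l,tips(c,l)[:2])
```

```text
t 18.3167 p [0.509  0.1775 0.1729] yaw 112.4465198644436 tilt 0.26293348667634603 j [ 0.1677  0.2471 -0.6718  1.7231  0.1621  1.2323 -0.1523] F [-0.1861  0.3875 -0.7928] w 0.026632178246574028
scene clip_blue_hinge [(0.81, array([0.5289, 0.1331, 0.1779]))]
scene clip_blue_grip [(0.92, array([0.5316, 0.1717, 0.1795]))]
scene clip_blue_tip_a [(0.94, array([0.5362, 0.0886, 0.1854])), (0.81, array([0.5598, 0.0984, 0.1776]))]
top clip_blue_hinge []
top clip_blue_grip [(0.7, array([0.5262, 0.1753, 0.1803])), (0.45, array([ 0.6045,  0.4524, -0.0008]))]
top clip_blue_tip_a [(0.63, array([0.5366, 0.0881, 0.1769])), (0.48, array([0.5544, 0.0958, 0.1735]))]
```

View pics/scenek.png

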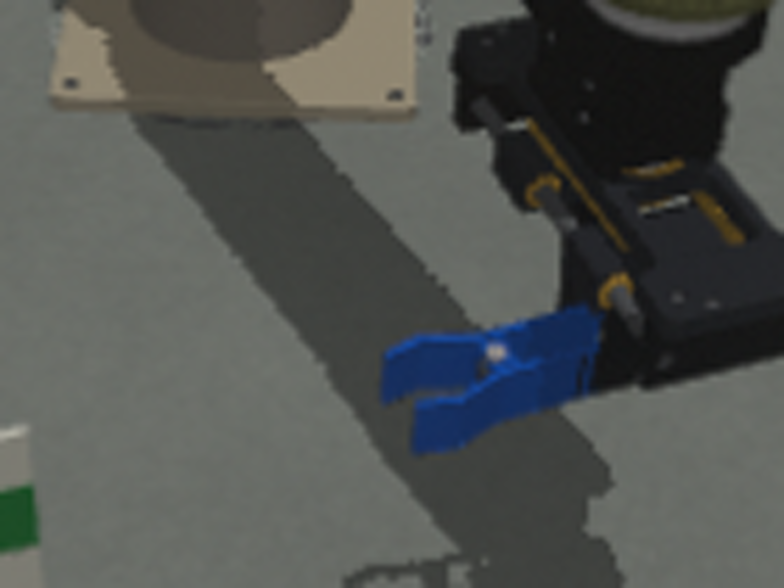

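View pics/topk.png

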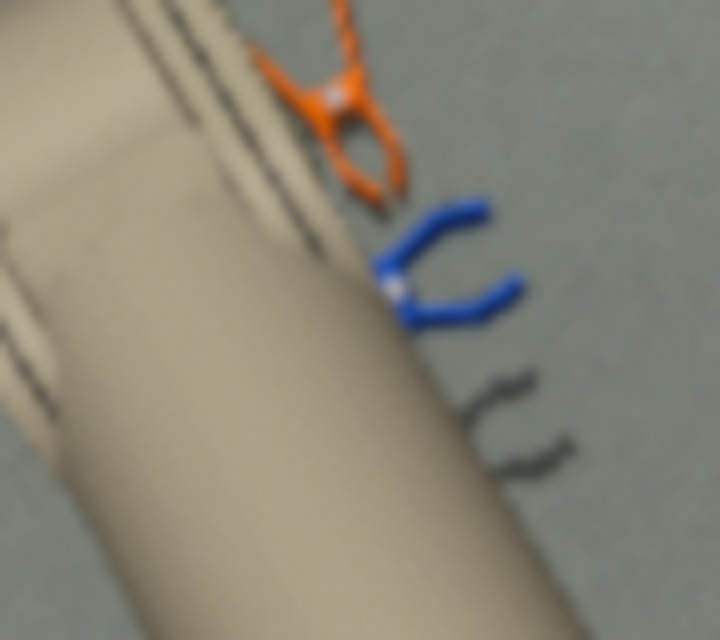

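Run:
```python
from h import *
s,M,yaw=st()
f=lambda u,v,z:back("top",(np.array([u,v])+.5)/8-.5+np.array([166,150]),z)
g=lambda u,v,z:back("scene",(np.array([u,v])+.5)/5.6-.5+np.array([220,110]),z)
z=.194
for n,T1,T2,h in(("top",f(488,210,z),f(520,285,z),f(397,288,z)),("scene",g(386,352,z),g(415,400,z),g(495,352,z))):
    T=(T1+T2)/2;d=T-h
    print(n,T1,T2,"hinge",h,"gap",np.linalg.norm(T1-T2),"len",np.linalg.norm(d),"head",np.degrees(np.arctan2(d[1],d[0])),"toolframe hinge",M.T@(h-s["ee_pos"]),"tipmid",M.T@(T-s["ee_pos"]))
```

```text
t 18.7167 p [0.5094 0.1778 0.1737] yaw 112.59127795500717 tilt 0.18730754014779794 j [ 0.1674  0.2462 -0.6717  1.7222  0.1621  1.2326 -0.1499] F [-0.4135  0.3941 -0.6696] w 0.02619607093152131
top [0.5587 0.0971 0.194 ] [0.5308 0.0854 0.194 ] hinge [0.53   0.1301 0.194 ] gap 0.03030176458438113 len 0.04159113633798338 head -69.24483600055754 toolframe hinge [-0.0519  0.0007 -0.0202] tipmid [-0.0935 -0.0007 -0.0202]
scene [0.5349 0.0848 0.194 ] [0.5626 0.0965 0.194 ] hinge [0.5323 0.1299 0.194 ] gap 0.030040401268934442 len 0.042520950339425934 head -67.2481423918362 toolframe hinge [-0.053   0.0027 -0.0202] tipmid [-0.0956  0.0028 -0.0202]
```

move_arm([
  [-1,-0.3,-0.3,0.3,0],
  [-1,-0.6,-0.5,0.6,0],
  [-1,-0.6,-0.5,0.6,0],
  [-1,-0.6,-0.4,0.6,0],
  [-1,-0.6,-0.4,0.6,0],
  [-1,-0.6,-0.3,0.4,0],
  [-1,-0.3,0,0.1,0],
  [-1,0,0,0,0],
  [-1,0,0,0,0],
])

```text
time: 19.47
ee_pos: [0.4891, 0.0721, 0.0947]
eef_rot: [0.555, 0.832, -0.001, -0.0]
ft_force: [0.7, 0.5, 0.9]
width: 0.0262
```

Run:
```python
from h import *
need(.5141,.0091,.0943)
crop('scene','scenel.png',190,150,130,95,6)
crop('top','topl.png',210,140,120,80,6.5)
```

```text
t 19.4667 p [0.4891 0.0721 0.0947] yaw 112.59564889693141 tilt 0.12541189091124827 j [ 0.3194  0.2195 -0.611   1.9219  0.1459  1.0457  0.0403] F [0.6746 0.5202 0.8934] w 0.026198967694207053
tool shift units [-2.7093 -0.0461  0.0166]
```

View pics/scenel.png

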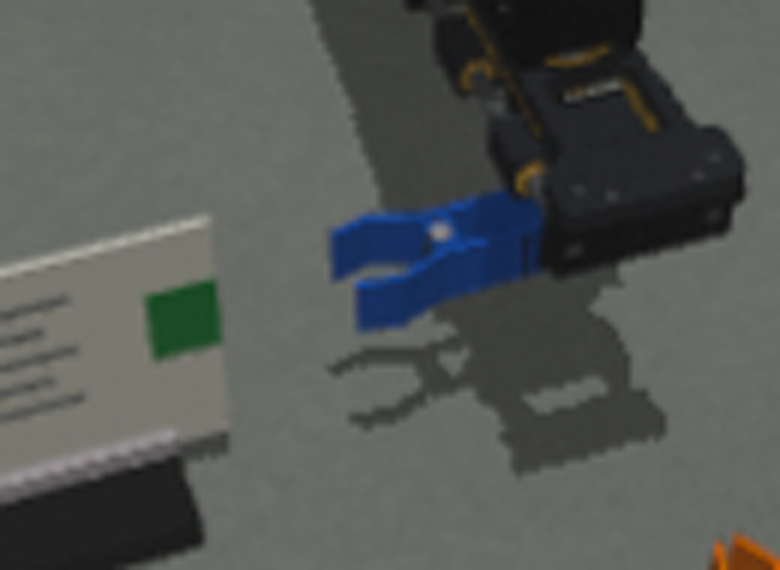

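View pics/topl.png

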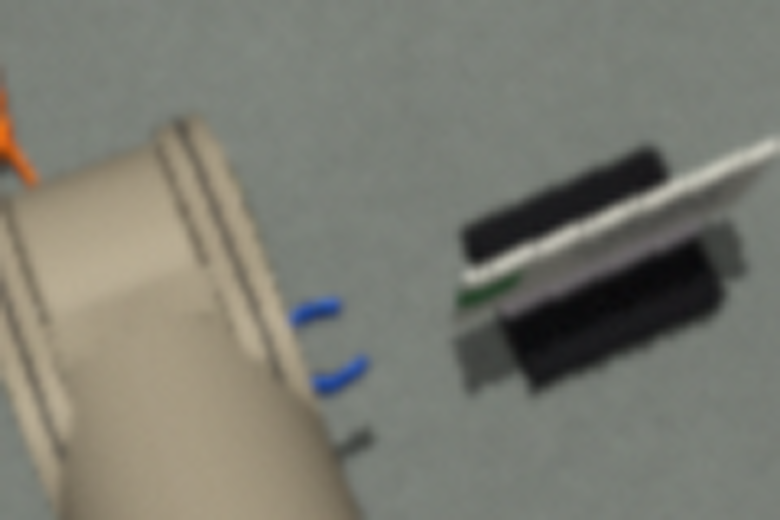

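Run:
```python
from h import *
f=lambda u,v,z:back("top",(np.array([u,v])+.5)/6.5-.5+np.array([210,140]),z)
g=lambda u,v,z:back("scene",(np.array([u,v])+.5)/6-.5+np.array([190,150]),z)
z=.115;a=np.radians(112.9);cy=np.array([np.cos(a),np.sin(a)]);cx=np.array([cy[1],-cy[0]]);m=np.array([.5459,-.0648])
for n,T1,T2 in(("top",f(338,303,z),f(364,363,z)),("scene",g(333,231,z),g(361,286,z))):
    for T in(T1,T2): d=T[:2]-m; print(n,T,"across",d@cx,"out",d@cy)
q=f(465,275,.152)[:2]-m;print(q@cx,q@cy)
q=g(212,218,.152)[:2]-m;print(q@cx,q@cy)
for k in range(2):
 for c in("top","scene"):
  r.camera(c)
  for p in tips(c,"clip_blue_tip_a")[:2]: d=p[1][:2]-m;print(c,p,d@cx,d@cy)
```

```text
top [ 0.5408 -0.0059  0.115 ] across 0.01819841946186896 out 0.056253881326789976
top [ 0.5117 -0.018   0.115 ] across -0.013249107800259346 out 0.056407751819427435
scene [ 0.5141 -0.02    0.115 ] across -0.01186856384417713 out 0.053684740627191946
scene [ 0.5449 -0.0059  0.115 ] across 0.022034659957129027 out 0.05467276702091915
0.001266070316041554 -0.00023120811143689367
-0.00023504658168786537 0.0001610115783018583
top (0.48, array([ 0.5358, -0.0081,  0.0947])) 0.012716147004289899 0.0561456830563659
top (0.38, array([ 0.5174, -0.0192,  0.0956])) -0.00853658014000121 0.05309563770870208
scene (0.88, array([ 0.5178, -0.0174,  0.1027])) -0.007478679377874706 0.054580680659126135
scene (0.79, array([ 0.5411, -0.0087,  0.0986])) 0.017432177354229854 0.053548700711163445
top (0.54, array([ 0.5346, -0.0102,  0.0929])) 0.01084909128979449 0.05466954216428446
scene (0.6, array([ 0.5411, -0.0106,  0.0985])) 0.016664298741119663 0.05180526044988282
scene (0.55, array([ 0.5143, -0.0197,  0.1049])) -0.01157120878032694 0.05381229639121029
```

move_arm([
  [-1,-0.2,-0.06,0,0],
  [-1,-0.4,-0.06,0,0],
  [-1,-0.4,0,0,0],
  [-1,-0.4,0,0,0],
  [-1,-0.3,0,0,0],
  [-1,-0.1,0,0,0],
  [-1,0,0,0,0],
  [-1,0,0,0,0],
])

```text
time: 20.63
ee_pos: [0.503, 0.0289, 0.094]
eef_rot: [0.555, 0.832, -0.001, -0.001]
ft_force: [0.0, 0.2, -1.3]
width: 0.026
```

Run:
```python
from h import *
need(.5141,.0091,.0943)
crop('scene','scenem.png',190,160,90,70,8)
crop('top','topm.png',250,160,60,50,12)
```

```text
t 20.6333 p [0.503  0.0289 0.094 ] yaw 112.61608815726626 tilt 0.18633912823315138 j [ 0.3739  0.2372 -0.5778  1.9002  0.1499  1.0495  0.1283] F [ 0.0011  0.1987 -1.281 ] w 0.025961937869626507
tool shift units [-0.9006  0.1067 -0.012 ]
```

View pics/scenem.png

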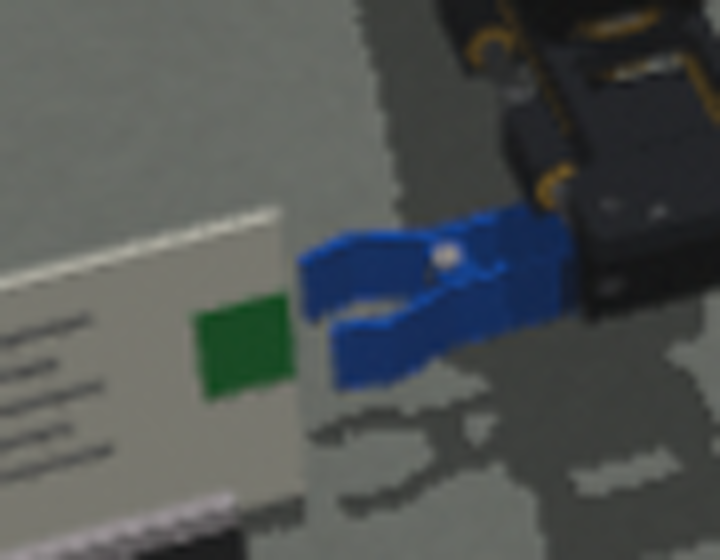

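View pics/topm.png

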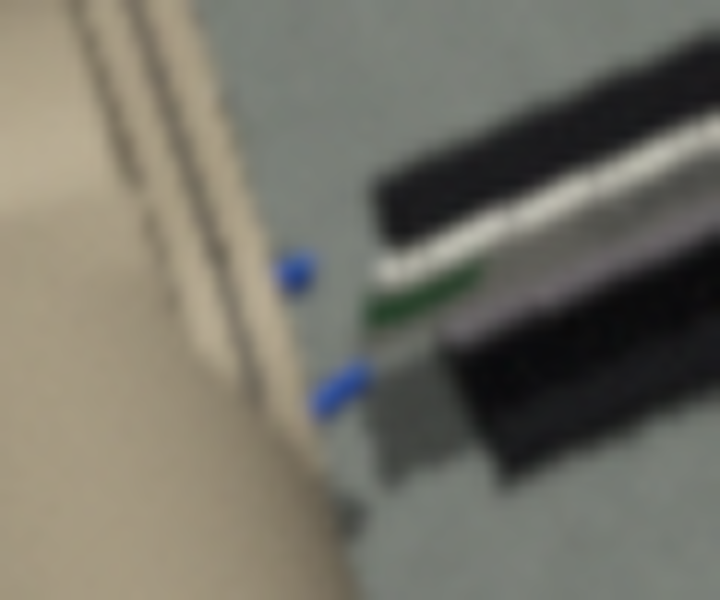

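Run:
```python
from h import *
f=lambda u,v,z:back("top",(np.array([u,v])+.5)/12-.5+np.array([250,160]),z)
g=lambda u,v,z:back("scene",(np.array([u,v])+.5)/8-.5+np.array([190,160]),z)
z=.1145;a=np.radians(112.9);cy=np.array([np.cos(a),np.sin(a)]);cx=np.array([cy[1],-cy[0]]);m=np.array([.5459,-.0648])
for n,T1,T2 in(("top",f(310,266,z),f(363,374,z)),("scene",g(303,260,z),g(335,326,z))):
    for T in(T1,T2): d=T[:2]-m; print(n,T,"across",d@cx,"out",d@cy)
for k in range(2):
 for c in("top","scene"):
  r.camera(c)
  for l in("clip_blue_tip_a","card_mark","clip_blue_hinge"):
   for p in tips(c,l)[:2]: d=p[1][:2]-m;print(c,l,p[0],p[1][2],d@cx,d@cy)
```

```text
top [ 0.5547 -0.0489  0.1145] across 0.014276564234446787 out 0.01122556252675511
top [ 0.5263 -0.0622  0.1145] across -0.01706767481649492 out 0.01007058949865311
scene [ 0.5299 -0.0629  0.1145] across -0.01396242841579462 out 0.007942059145765012
scene [ 0.5572 -0.0499  0.1145] across 0.01621611989091239 out 0.009352729308717004
top clip_blue_tip_a 0.52 0.09618131644006968 -0.011792756020696432 0.010185135999531214
top card_mark 0.95 0.09640201508446225 0.0009411047590748657 -0.001937160884713197
top clip_blue_hinge 0.57 0.09816797503942734 -0.0019501070920222656 0.049489021935612255
top clip_blue_hinge 0.25 0.07997125106641255 -0.007634958407210545 0.05058979537920001
scene clip_blue_tip_a 0.76 0.09664562618308964 0.011223848173680162 0.007347688688977478
scene clip_blue_tip_a 0.56 0.10524312802692565 -0.01490718348836592 0.007012806138842265
scene card_mark 0.77 0.10177075629517805 0.0021408822550295376 0.0018848349059445815
scene clip_blue_hinge 0.77 0.09592123325121772 -0.0022394707775720626 0.05313223081508276
top clip_blue_tip_a 0.53 0.09541477682572676 -0.011393619322789364 0.005661519424706731
top card_mark 0.59 0.1017509312727525 0.0019108684659916511 -0.0007418977490848724
top clip_blue_hinge 0.39 0.09906737430780434 -0.0003044189960355628 0.05215225148763566
scene clip_blue_tip_a 0.98 0.1038953737351902 -0.012472853958792203 0.006568286048684457
scene clip_blue_tip_a 0.54 0.09975515566208908 0.014684068536542895 0.009512798723055032
scene card_mark 0.84 0.09992873243179665 0.002256609547753993 0.002479440052619639
scene clip_blue_hinge 0.67 0.09487755085290948 -0.00107543991259468 0.05441510228052325
scene clip_blue_hinge 0.48 0.10005249900675378 0.012656039354651571 0.08933452937688624
```

move_arm([
  [-1,-0.15,0.04,0,0],
  [-1,-0.2,0,0,0],
  [-1,-0.2,0,0,0],
  [-1,-0.2,0,0,0],
  [-1,-0.15,0,0,0],
  [-1,0,0,0,0],
  [-1,0,0,0,0],
  [-1,0,0,0,0],
])

```text
time: 22.2
ee_pos: [0.5125, 0.0085, 0.0941]
eef_rot: [0.555, 0.832, -0.002, -0.001]
ft_force: [0.2, 0.3, 0.2]
width: 0.0261
```

Run:
```python
from h import *
need(.5141,.0091,.0943)
crop('scene','scenen.png',190,160,90,70,8)
crop('top','topn.png',250,160,60,50,12)
m=np.array([.5459,-.0648]);a=np.radians(112.9);cy=np.array([np.cos(a),np.sin(a)]);cx=np.array([cy[1],-cy[0]])
for c in("top","scene"):
  for l in("clip_blue_tip_a","card_mark","clip_blue_hinge","card_stand"):
   for p in tips(c,l)[:2]: d=p[1][:2]-m;print(c,l,p[0],p[1][2],d@cx,d@cy)
```

```text
t 22.2 p [0.5125 0.0085 0.0941] yaw 112.62877935028706 tilt 0.1855092596518462 j [ 0.3962  0.254  -0.5615  1.8793  0.1561  1.0542  0.1663] F [0.181  0.2898 0.2328] w 0.02613280301428005
tool shift units [-0.003   0.067  -0.0098]
top card_mark 0.66 0.0985990722238505 -0.0011693315064710335 -0.0017993251298039903
top clip_blue_hinge 0.59 2.3995792894584306e-05 0.2528003877275645 0.45266897521557375
top card_stand 0.65 -0.0011254286788150672 -0.002859660554905 -0.08375850220853184
scene clip_blue_tip_a 0.83 0.09728227135977605 0.01314431817826754 -0.016482470309243248
scene clip_blue_tip_a 0.72 0.1050597261447852 -0.01662830474219488 -0.014881807476822346
scene card_mark 0.65 0.10179923212509552 0.0015137401299408367 0.004550520911844344
scene clip_blue_hinge 0.59 0.09530286119193018 0.0016226237641472996 0.03253704104302404
scene clip_blue_hinge 0.58 0.0016820027645122106 -0.2715512833312705 -0.2263880279432319
```

View pics/scenen.png

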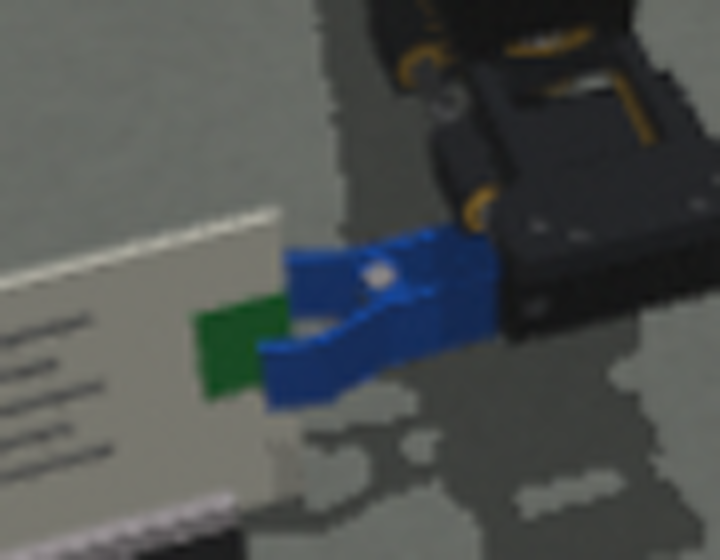

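View pics/topn.png

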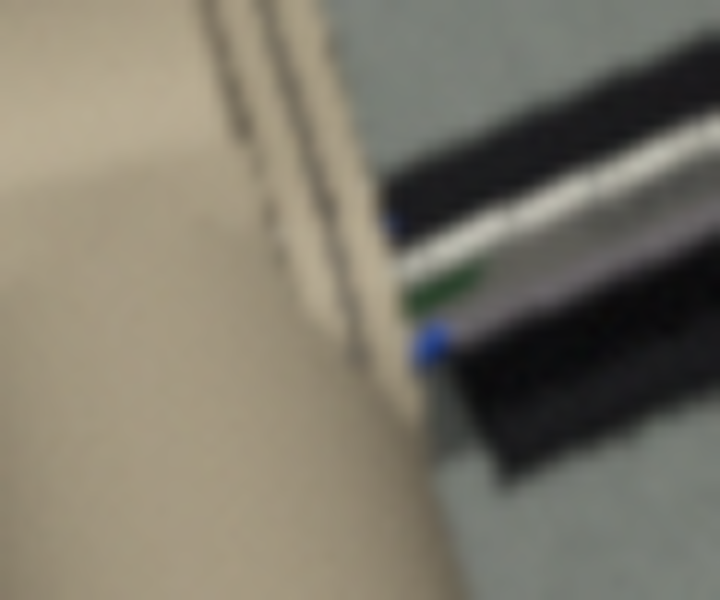

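move_arm([
  [-1,0,0,0,0],
  [-1,0,0,0,0],
  [-1,0,0,0,0],
])

```text
time: 22.95
ee_pos: [0.5126, 0.0083, 0.0941]
eef_rot: [0.555, 0.832, -0.002, -0.001]
ft_force: [0.5, 0.6, -0.2]
width: 0.0261
```

Run:
```python
from h import *
s,_,_=st();print(abs(s["joint_vel"]).max())
r.close_job()
```

```text
t 22.95 p [0.5126 0.0083 0.0941] yaw 112.62444568497384 tilt 0.18677524752031838 j [ 0.3963  0.254  -0.5613  1.8793  0.1563  1.0541  0.1664] F [ 0.4998  0.5983 -0.1754] w 0.026138715630801557
0.0021854675510579813
the job is handed in; nothing more can be done
```

I handed the job in at 22.95 s with the blue clip held squeezed wide open around the card's green-marked edge, one jaw on each side.

The last wrist joint could not reach the final heading from a direct grasp. I first turned the clip about 45° on the bench with a 3 N grip. I then regripped it turned by half a turn, squeezed it to its open stop with 40 N, lifted it and brought it in level with the mark.

**Checks that agreed**
- **Grip:** the finger opening is 26.1 mm, which is the clip's open stop (27 mm nominal), and the arm is at rest.
- **Position:** the jaw tips are about 15 mm past the edge. They sit at about +13 and -17 mm either side of the card, at a height of about 0.10 m.
- **Contact:** the wrist force is below 1 N, and the card shows at the same pixels as before, so it was not touched or moved.

**Checks that were weaker or disagreed**
- **Handle grip:** the hinge ended about 50 mm ahead of the fingers instead of the intended 42 mm, so the pads hold near the handle ends. It stayed steady.
- **Last top view:** the arm hid most of the clip, and the hinge report from that camera was clearly wrong. The final check of the clip therefore rests mainly on the scene camera.
- **Bystanders:** I did not measure the orange clip, bottle, jar and mouse again at the end; nothing passed close to them.

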